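Put the jar away in the garnish caddy and slide its flat cover shut

TASK

Set the red-capped jar upright on the floor of the steel garnish caddy's open well - set it down, do not drop it. Then slide the caddy's flat wooden cover fully shut over it: it has no handle, so press a closed fingertip on its top for grip and draw it along, pressing gently, because more than about 25 N cracks it. Leave the blue-capped jar, the copper measure and the cup as they stand.

Things in the scene. Friction and masses are not known exactly. Their poses are not given: they have to be found in the camera images.
- caddy: Steel garnish caddy, fixed: 130 (x) x 295 (y) x 82 mm high, y -85 to +210. Origin on the counter under the middle of the hole in its top; z up, yaw within 0.35 rad of the world. Hole: x -50 to +50, y -75 to +75, upright walls, all tops 82 mm high. Below it the well, floor 8 mm above the counter. From y +75 to +210 a closed deck, top 82 mm, with the pocket for the open cover underneath.
- well (a point): Point on the well floor, 8 mm above the counter, at the middle of the part left uncovered when the cover is fully open (caddy x 0, y -20 mm). Axes as the caddy's.
- deck (a point): Middle of the hole at the height of the caddy's top, 82 mm above the counter. The cover's top lies 1.5 to 13 mm below this: runner height is set anew each time and not measured, and the runners slope, so a spot on the cover rises about 3 mm as it shuts. Feel for it. On felt, it gives about 1 mm per 20 N downward; a press of 8 to 14 N drags it, more than 25 N of contact force cracks it.
- cover (a joint): Dark wooden cover, 98 x 160 x 6 mm, no handle, sliding along caddy y. 0 = shut, 0.110 m = fully open; it starts nearly open and shuts towards -y. Leading edge at caddy y = -75 mm + value: when open only a 40 mm strip (y +35 to +75) shows, the rest is under the deck. Sliding it takes about 4 N plus 12 N per m/s; it stays where left; hard stop at each end.
- jar_red: Small glass jar to be put away, red screw cap. Loose, about 0.08 to 0.17 kg. 50 mm high: glass 42 mm diameter up to 36 mm, cap 44 mm diameter above. Origin at the centre of its underside, z up. It starts upright on the counter, right or left of the caddy.
- jar_blue: The same jar with a blue cap; bystander on the other side. Origin at the centre of its underside.
- measure: Copper bar measure (small cup), 56 mm across the rim, 75 mm high, bystander left of the caddy. Origin at the centre of its underside.
- cup: White plastic cup, 84 mm across the rim, 90 mm high, bystander right of the caddy. Origin at the centre of its underside.
Not all that is in view belongs to the job. Leave any green or yellow look-alike of the jar_red alone.

How it is judged:
On the way:
1. the red-capped jar stands upright on the well floor, let go, with the cover still open (more than 80 mm) (x of jar_red in the frame of caddy between -0.04 and 0.04 m and y of jar_red in the frame of caddy between -0.07 and 0.07 m and z of jar_red in the frame of caddy below 0.014 m and angle between jar_red's own z axis and vertical below 0.15 rad and contact force between the fingers and jar_red below 0.1 N and value of joint cover above 0.08 m), for 0.2 s.
At the end, for the whole second after the job is handed in: The red-capped jar stands upright (within 0.15 rad) and at rest on the caddy's well floor (within 6 mm of it in height) and the cover is shut to within 4 mm and at rest (x of jar_red in the frame of caddy between -0.04 and 0.04 m and y of jar_red in the frame of caddy between -0.07 and 0.07 m and z of jar_red in the frame of caddy below 0.014 m and angle between jar_red's own z axis and vertical below 0.15 rad and value of joint cover below 0.004 m and velocity of joint cover between -0.01 and 0.01 m/s and linear speed of jar_red below 0.02 m/s); the robot touches nothing.
It fails at once if the cover is pressed or pushed with more than 25 N (contact force between any of the arm, the fingers and cover above 25 N).
It fails at once if the jar is dropped into the well (moves faster than 0.5 m/s inside it) (x of jar_red in the frame of caddy between -0.05 and 0.05 m and y of jar_red in the frame of caddy between -0.075 and 0.075 m and z of jar_red in the frame of caddy below 0.07 m and linear speed of jar_red above 0.5 m/s).
It fails at once if the blue-capped jar, the copper measure or the cup is moved by more than 20 mm or tipped (distance of any of jar_blue, measure, cup from where it was at the start of the episode above 0.02 m or angle between any of jar_blue, measure, cup's own z axis and vertical above 0.3 rad).
It also fails if it takes over 67 s, if anything falls off the work surface, if the arm or the gripper's body presses on something with over 40 N, if the wrist force passes 120 N, or if a joint passes its speed limit or range.

ROBOT

A 6-joint arm with a two-finger parallel gripper is mounted at the origin on the work surface. World frame = base frame: x ahead of the robot, y to its left, z up, the work surface at z = 0. Lengths are in m, angles in rad, forces in N, time in s.
With the tool pointing down it reaches from about 0.25 to 0.775 m from the base axis. Payload 4 kg.
Tool frame: the origin (TCP) lies midway between the tips of the shut fingers; the grasp point (between the pads) lies 19 mm behind it; z points along the fingers, y is the direction in which the jaws open and shut (so a half turn about z gives the same grasp; the last joint's range is limited). The gripper opens to 94 mm and grips with 3 to 60 N. Pads are 16 mm wide; open, the fingers measure 119 mm over their backs; the gripper's body (75 mm by 177 mm) begins 78 mm behind the grasp point.
Start: joints at [1.189, 0.087, 1.371, -0, 1.684, -0.103], TCP at [0.151, 0.529, 0.206] pointing down, gripper open.
Joint ranges: [-3.1, 3.1], [-0.76, 2.03], [0.27, 2.55], [-1.08, 4.22], [0.17, 2.65], [-2.57, 2.57]. Speed limits (rad/s): [2.79, 2.79, 3.14, 3.14, 3.14, 3.14].

INTERFACE

Orientations are given as [roll, pitch, yaw] about the fixed x, y, z axes, in that order (R = Rz(yaw) Ry(pitch) Rx(roll)).
In Python, from bench import robot gives the robot as it stands.
- The arm moves only by the tool servo_tool, never from a script. Its argument "rows" is a list of rows, each a list of 2 entries, a list of its own where there are three numbers: the shift along the tool's x, y, z normalised to -1 to 1, where 1 is 0.08 m, then the turn about the tool's z normalised to -1 to 1, where 1 is pi/2 rad. A call has 1 to 12 rows; each row is the pose to reach, as a shift and turn from the pose commanded when the call began, along the tool's axes at that moment; what a row does not reach only later rows make up. A row lasts 1/12 s, in which the tool goes at most 41.7 mm and 7.16 degrees, less where a joint would pass 70% of its speed; a pose out of reach is approached as far as the arm can. A call with a number of a shift or a turn outside -1 to 1 is refused whole. A call with a gripper value outside its range is refused whole. "grip" is the closure, from -1 (fully open) to 1 (shut), set as the call begins (left out, the last holds). The fingers move at their own pace and stop on an object; the grip force is fixed at half the most. Time passes only in rows, so rows that repeat a pose let the fingers close. It gives the time, the measured TCP pose, the force and the opening at its end, in the units of the state.
- robot.get_obs(): the state, without advancing time (a new reading comes with each control period).
- robot.snapshot(name): name is "scene" or "top"; returns a dict with "pixels" (384x512x3 uint8, red, green, blue), "camera_matrix" (3x3 intrinsics, pixels), "world_from_camera" (4x4, takes a point from camera to world coordinates). Camera axes: x right, y down, z forward; pixel columns grow to the right and rows downward; lengths in m; the calibration is good to about 2 mm. A picture is of the moment at which its call begins. There is no depth.
- robot.close_job(): hands the job in, once; it reports no verdict.
The state is a dict: "time": time; "joint_positions": joint angles; "qvel": joint speeds; "joint_torque": joint torques, N m; "tool_pos": TCP position; "ee_rot": TCP orientation; "wrist_force": force on the tool from outside, world axes, zero at the start; "wrist_torque": the same for the moment, N m; "width": finger opening in m.
Only numpy, scipy, OpenCV 4.12 (cv2) and the standard library are available. Lean on these libraries where they do the work, as an engineer would, in place of code of your own. Each camera call takes 0.05 s, during which the arm holds its last target.

## Working session

There is one attempt and no reset: what is moved stays moved. The work goes in short steps, Python scripts to look and compute and a tool call to move; the robot and the scene stay as the last step left them, time stands still between calls to the robot, and variables do not carry over. Pictures are saved under pics/ and viewed, and the job is handed in when it is done.

Besides the shell and the picture viewer there is one more tool, called after "Request:" in YAML: its name, and indented under it one key for each argument. servo_tool: Moves the arm, as the interface text tells. Its arguments: {"type":"object","properties":{"rows":{"type":"array"},"grip":{"type":"number"}},"required":["rows"]}

```bash
ls; mkdir -p pics; python3 - <<'E'
from bench import robot
import cv2,json,numpy as np
o=robot.get_obs(); print({k:np.round(v,4).tolist() for k,v in o.items()})
for n in("scene","top"):
    s=robot.snapshot(n); cv2.imwrite(f"pics/{n}0.png",s["pixels"][:,:,::-1])
    print(n,np.round(s["camera_matrix"],1).tolist(),np.round(s["world_from_camera"],3).tolist())
E
```

```text
pics
{'time': 0.0, 'joint_positions': [1.1889, 0.0879, 1.3722, 0.0, 1.6836, -0.1031], 'qvel': [0.0014, -0.0003, -0.0023, -0.0005, 0.0001, 0.0016], 'joint_torque': [0.0002, -34.0177, -30.2427, 0.0717, 0.0329, -0.0002], 'tool_pos': [0.1511, 0.5283, 0.2043], 'ee_rot': [-3.1394, -0.0002, 2.8628], 'wrist_force': [0.351, 0.073, 0.8281], 'wrist_torque': [-0.0004, 0.0039, 0.0376], 'width': 0.0942}
scene [[452.8, 0.0, 256.4], [0.0, 452.8, 189.5], [0.0, 0.0, 1.0]] [[0.845, 0.37, -0.387, 0.909], [0.535, -0.591, 0.604, -0.667], [-0.005, -0.717, -0.697, 0.849], [0.0, 0.0, 0.0, 1.0]]
top [[371.2, 0.0, 257.4], [0.0, 371.2, 195.1], [0.0, 0.0, 1.0]] [[-0.004, -0.983, 0.181, 0.331], [-0.999, -0.003, -0.039, 0.021], [0.039, -0.182, -0.983, 0.94], [0.0, 0.0, 0.0, 1.0]]
```

View pics/scene0.png

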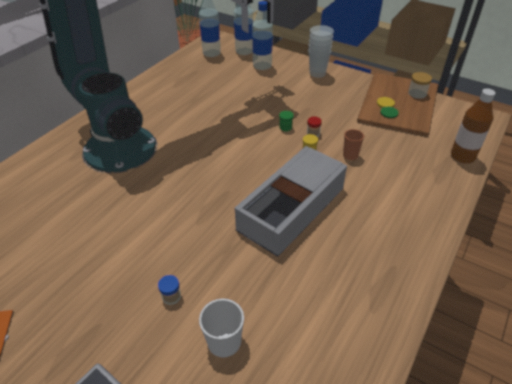

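View pics/top0.png

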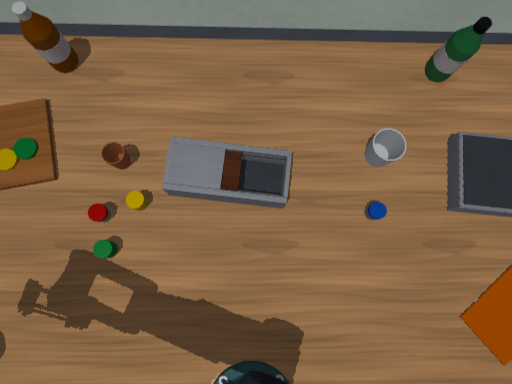

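The top view shows the red jar at (98,212), with green and yellow look-alikes at (104,249) and (136,200). The measure is at (116,155) and the caddy's hole runs about (222–292, 148–195), with the deck to its left. The blue jar is at (377,210) and the cup at (386,147). Next I measure these.

```bash
cat > h.py <<'E'
import numpy as np,cv2
def ray(s,uv,z):
    K=s["camera_matrix"];T=s["world_from_camera"]
    d=T[:3,:3]@np.linalg.solve(K,[uv[0],uv[1],1.]); o=T[:3,3]
    return o+d*(z-o[2])/d[2]
def proj(s,p):
    T=np.linalg.inv(s["world_from_camera"]);q=T[:3,:3]@np.asarray(p)+T[:3,3];q=s["camera_matrix"]@q
    return q[:2]/q[2]
def blobs(s,lo,hi,amin=15):
    hsv=cv2.cvtColor(s["pixels"],cv2.COLOR_RGB2HSV)
    m=cv2.inRange(hsv,np.array(lo),np.array(hi))
    n,l,st,c=cv2.connectedComponentsWithStats(m)
    return [(st[i,4],c[i],st[i,:4]) for i in range(1,n) if st[i,4]>=amin]
E
python3 - <<'E'
from bench import robot
from h import *
for n in("top","scene"):
    s=robot.snapshot(n)
    for nm,lo,hi in(("red",(0,200,100),(4,255,255)),("red2",(175,200,100),(180,255,255)),("blue",(110,180,80),(125,255,255)),("yel",(24,190,120),(32,255,255)),("grn",(55,150,50),(80,255,255))):
        for a,c,b in blobs(s,lo,hi): print(n,nm,a,c.round(1),b,ray(s,c,.05).round(3))
    if n=="top":
        cv2.imwrite("pics/topc.png",cv2.resize(s["pixels"][120:270,80:310,::-1],None,fx=3.4,fy=3.4,interpolation=cv2.INTER_CUBIC))
    else:
        cv2.imwrite("pics/scec.png",cv2.resize(s["pixels"][100:260,220:380,::-1],None,fx=3.7,fy=3.7,interpolation=cv2.INTER_CUBIC))
E
```

```text
top red 249 [ 96.7 211.9] [ 88 204  18  17] [0.453 0.369 0.05 ]
top yel 297 [  6.7 158.9] [  0 149  16  22] [0.582 0.592 0.05 ]
top yel 256 [134.5 199.3] [126 191  18  18] [0.484 0.281 0.05 ]
top grn 566 [466.5  40.5] [452  28  30  26] [ 0.923 -0.583  0.05 ]
top grn 375 [ 24.8 147.9] [ 14 138  23  21] [0.61  0.552 0.05 ]
top grn 275 [102.8 248.6] [ 94 240  20  18] [0.367 0.348 0.05 ]
scene grn 49 [286.3 115.8] [281 113  10  10] [0.37  0.345 0.05 ]
```

View pics/topc.png

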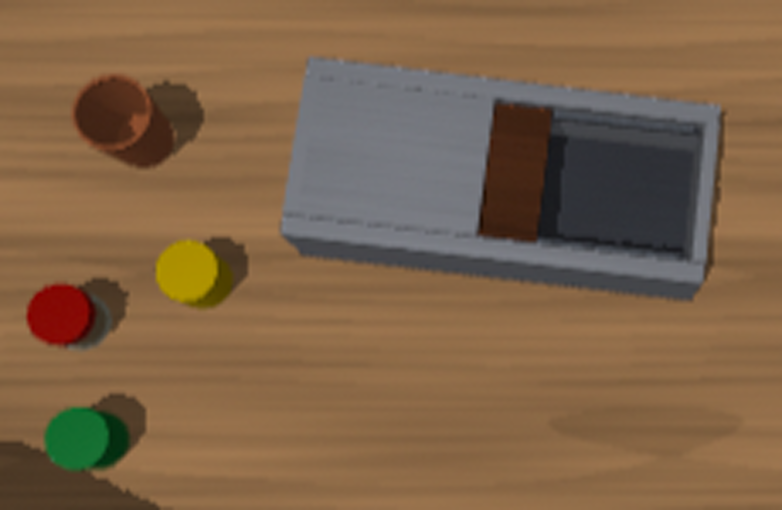

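View pics/scec.png

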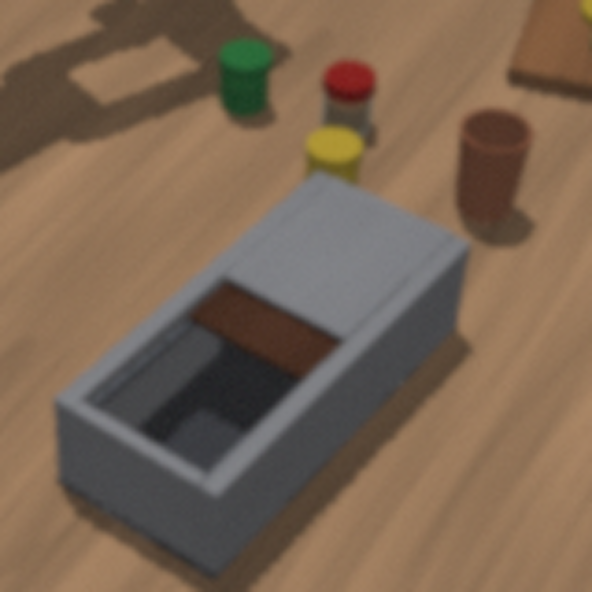

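The crops show caddy top corners at (310,58), (721,105), (702,278) and (283,232) in topc. In scec they are at (323,172), (468,243), (217,495) and (60,402). The cover strip shows about 40 mm, so it is nearly open.

```bash
python3 - <<'E'
from bench import robot
from h import *
loc=np.array([[65,210],[65,-85],[-65,-85],[-65,210]])/1000 # far-left, far-right, near-right, near-left
def fit(P,loc):
    A=P-P.mean(0);B=loc-loc.mean(0)
    th=np.arctan2((B[:,0]*A[:,1]-B[:,1]*A[:,0]).sum(),(A*B).sum())
    R=np.array([[np.cos(th),-np.sin(th)],[np.sin(th),np.cos(th)]]);t=P.mean(0)-R@loc.mean(0)
    return th,t,np.linalg.norm(P-(loc@R.T+t),axis=1)
s=robot.snapshot("top")
P=np.array([ray(s,((u+.5)/3.4-.5+80,(v+.5)/3.4-.5+120),.082)[:2] for u,v in[(310,58),(721,105),(702,278),(283,232)]])
print(P.round(3));print(fit(P,loc))
loc2=np.array([[50,75],[50,-75],[-50,-75],[-50,75]])/1000
P2=np.array([ray(s,((u+.5)/3.4-.5+80,(v+.5)/3.4-.5+120),.082)[:2] for u,v in[(494,98),(703,122),(688,256),(478,236)]])
print(fit(P2,loc2))
sc=robot.snapshot("scene")
Q=np.array([ray(sc,((u+.5)/3.7-.5+220,(v+.5)/3.7-.5+100),.082)[:2] for u,v in[(468,243),(217,495),(60,402),(323,172)]])
print(Q.round(3));print(fit(Q,loc))
# red in scene: crop centre of cap top (350,76); yellow (335,143); green (246,53)
for nm,(u,v) in dict(red=(350,77),yel=(335,144),grn=(246,54)).items():
    print(nm,ray(sc,((u+.5)/3.7-.5+220,(v+.5)/3.7-.5+100),.05).round(4))
for nm,(u,v) in dict(red=(60,314),yel=(187,271),grn=(77,438)).items():
    print(nm,ray(s,((u+.5)/3.4-.5+80,(v+.5)/3.4-.5+120),.05).round(4))
print('meas',ray(s,((113+.5)/3.4-.5+80,(111+.5)/3.4-.5+120),.075).round(3), ray(sc,((495+.5)/3.7-.5+220,(130+.5)/3.7-.5+100),.075).round(3))
# cover edge in top: (547,175) crop
print('edge',ray(s,((546+.5)/3.4-.5+80,(174+.5)/3.4-.5+120),.075).round(3))
print('blue',ray(s,(377,210),.05),'cup',ray(s,(390,143),.09))
E
```

```text
[[ 0.631  0.194]
 [ 0.599 -0.097]
 [ 0.474 -0.081]
 [ 0.506  0.208]]
(np.float64(-0.11030406885921652), array([ 0.5457847 , -0.00593074]), array([0.00267316, 0.00215999, 0.00365511, 0.00257731]))
(np.float64(-0.10508589399461479), array([ 0.54572718, -0.00407586]), array([0.00101891, 0.00116384, 0.00279132, 0.00162724]))
[[ 0.631  0.195]
 [ 0.598 -0.094]
 [ 0.476 -0.081]
 [ 0.509  0.212]]
(np.float64(-0.1128620607087971), array([ 0.54644161, -0.00405613]), array([0.00443131, 0.00342413, 0.00374077, 0.00326291]))
red [0.4534 0.3687 0.05  ]
yel [0.4839 0.2838 0.05  ]
grn [0.3659 0.3522 0.05  ]
red [0.4531 0.367  0.05  ]
yel [0.4839 0.2809 0.05  ]
grn [0.3671 0.3492 0.05  ]
meas [0.593 0.331 0.075] [0.592 0.333 0.075]
edge [0.55  0.027 0.075]
blue [ 0.45908101 -0.30803104  0.05      ] cup [ 0.61761811 -0.33562977  0.09      ]
```

Request:
servo_tool:
  rows:
    - [[-0.5,-0.1,0],-0.054]
    - [[-1,-0.2,0],-0.108]
    - [[-1,-0.2,0],-0.108]
  grip: -0.5

```text
time: 0.55
tool_pos: [0.229, 0.4887, 0.2053]
ee_rot: [-3.14, 0.004, 3.029]
wrist_force: [-0.7, -0.4, -0.4]
width: 0.0778
```

```bash
cat >> h.py <<'E'
CT=np.array([.546,-.005]);CY=-.109
from scipy.spatial.transform import Rotation as Ro
def delta(p):
    from bench import robot
    o=robot.get_obs();R=Ro.from_euler('xyz',o["ee_rot"]).as_matrix()
    d=R.T@(np.asarray(p)-o["tool_pos"])
    c,s=np.cos(CY),np.sin(CY);q=np.array([[c,s],[-s,c]])@(o["tool_pos"][:2]-CT)
    print("t",round(float(o["time"]),2),"tcp",o["tool_pos"].round(4),"rpy",o["ee_rot"].round(4),"F",o["wrist_force"].round(2),"w",round(float(o["width"]),4))
    print("units",(d/.08).round(3),"caddy xy",q.round(4))
def cad(x,y,z):
    c,s=np.cos(CY),np.sin(CY);return np.r_[CT+np.array([[c,-s],[s,c]])@[x,y],z]
E
python3 -c "
from h import *
delta([.453,.368,.20])"
```

```text
t 0.55 tcp [0.229  0.4887 0.2053] rpy [-3.1399  0.0037  3.029 ] F [-0.73 -0.36 -0.45] w 0.0778
units [-2.952 -1.184  0.079] caddy xy [-0.3688  0.4563]
```

Request:
servo_tool:
  rows:
    - [[-0.5,-0.2,0],0]
    - [[-1,-0.4,0],0]
    - [[-1,-0.4,0],0]

```text
time: 0.8
tool_pos: [0.3048, 0.4479, 0.2052]
ee_rot: [-3.14, 0.003, 3.025]
wrist_force: [-1.1, -0.0, -0.2]
width: 0.0708
```

Request:
servo_tool:
  rows:
    - [[-0.5,-0.2,0],0]
    - [[-1,-0.4,0],0]
    - [[-1,-0.4,0],0]

```text
time: 1.05
tool_pos: [0.3807, 0.4073, 0.205]
ee_rot: [-3.14, 0.003, 3.025]
wrist_force: [-1.1, 0.7, -0.3]
width: 0.0705
```

Request:
servo_tool:
  rows:
    - [[-0.475,-0.2,0],0]
    - [[-0.95,-0.38,0.3],0]
    - [[-0.95,-0.38,0.6],0]
    - [[-0.95,-0.38,0.6],0]

```text
time: 1.38
tool_pos: [0.4469, 0.3692, 0.1512]
ee_rot: [-3.135, -0.008, 3.028]
wrist_force: [-2.2, -0.6, -0.7]
width: 0.0704
```

```bash
python3 -c "
from h import *
from bench import robot
delta([.453,.368,.017])
for n in('top','scene'):
  s=robot.snapshot(n);u,v=map(int,proj(s,[.453,.368,.05])); u0=max(0,u-90);v0=max(0,v-70)
  cv2.imwrite(f'pics/g_{n}.png',cv2.resize(s['pixels'][v0:v0+140,u0:u0+180,::-1],None,fx=4,fy=4,interpolation=2))"
```

```text
t 1.38 tcp [0.4469 0.3692 0.1512] rpy [-3.1347 -0.0083  3.0285] F [-2.19 -0.58 -0.72] w 0.0704
units [-0.091  0.005  1.677] caddy xy [-0.1392  0.3612]
```

View pics/g_scene.png

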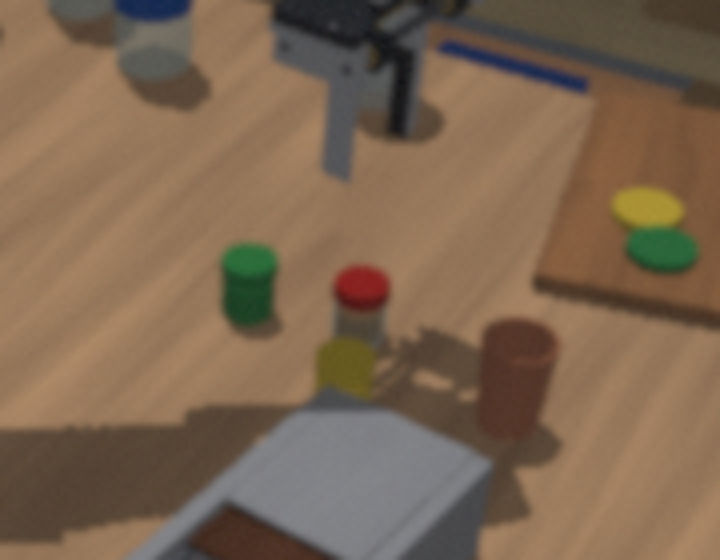

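The gripper hangs above the red cap (crop 361,287), which is clear of green (249,260) and yellow (345,365). Next I descend in stages.

Request:
servo_tool:
  rows:
    - [[0,0,0.4],0]
    - [[0,0,0.8],0]
    - [[0,0,0.8],0]
    - [[0,0,0.8],0]
    - [[0,0,0.8],0]

```text
time: 1.9
tool_pos: [0.4486, 0.3734, 0.0965]
ee_rot: [3.139, 0.003, 3.034]
wrist_force: [0.4, -0.2, -0.1]
width: 0.0705
```

```bash
python3 -c "
from h import *
delta([.453,.368,.017])"
```

```text
t 1.9 tcp [0.4486 0.3734 0.0965] rpy [3.1387e+00 2.9000e-03 3.0337e+00] F [ 0.44 -0.21 -0.05] w 0.0705
units [-0.059 -0.064  0.994] caddy xy [-0.138   0.3656]
```

Request:
servo_tool:
  rows:
    - [[-0.06,-0.06,0.2],0]
    - [[-0.06,-0.06,0.2],0]
    - [[-0.06,-0.06,0.6],0]
    - [[-0.06,-0.06,0.96],0]
    - [[-0.06,-0.06,0.96],0]
    - [[-0.06,-0.06,0.96],0]
    - [[-0.06,-0.06,0.96],0]

```text
time: 2.48
tool_pos: [0.4538, 0.3677, 0.0195]
ee_rot: [3.139, 0.003, 3.033]
wrist_force: [0.1, -0.0, -0.2]
width: 0.0705
```

```bash
python3 -c "
from h import *
from bench import robot
delta([.453,.368,.017])
for n in('top','scene'):
  s=robot.snapshot(n);u,v=map(int,proj(s,[.453,.368,.05])); u0=max(0,u-90);v0=max(0,v-70)
  cv2.imwrite(f'pics/h_{n}.png',cv2.resize(s['pixels'][v0:v0+140,u0:u0+180,::-1],None,fx=4,fy=4,interpolation=2))"
```

```text
t 2.48 tcp [0.4538 0.3677 0.0195] rpy [3.1390e+00 2.9000e-03 3.0325e+00] F [ 0.09 -0.01 -0.16] w 0.0705
units [0.01  0.002 0.031] caddy xy [-0.1322  0.3605]
```

View pics/h_scene.png

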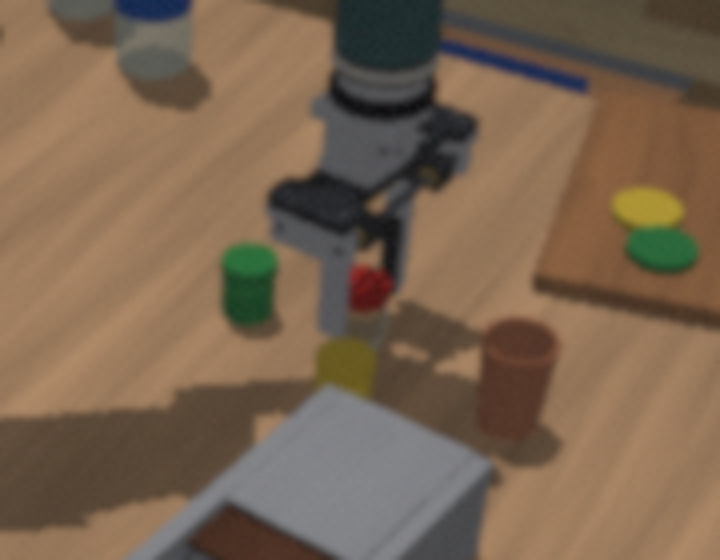

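The red cap is between the fingers (crop 368,288), so I close.

Request:
servo_tool:
  rows:
    - [[0,0,0.02],0]
    - [[0,0,0.02],0]
    - [[0,0,0.02],0]
    - [[0,0,0.02],0]
    - [[0,0,0.02],0]
    - [[0,0,0.02],0]
    - [[0,0,0.02],0]
    - [[0,0,0.02],0]
  grip: 1

```text
time: 3.25
tool_pos: [0.4527, 0.367, 0.0155]
ee_rot: [3.141, 0.001, 3.032]
wrist_force: [0.2, 1.1, 1.7]
width: 0.043
```

Request:
servo_tool:
  rows:
    - [[0,0,-0.1],0]
    - [[0,0,-0.3],0]
    - [[0,0,-0.6],0]
    - [[0,0,-1],0]
    - [[0,0,-1],0]
    - [[0,0,-1],0]

```text
time: 3.75
tool_pos: [0.4536, 0.3671, 0.0974]
ee_rot: [3.139, 0.004, 3.032]
wrist_force: [-0.3, -0.5, -1.2]
width: 0.0433
```

```bash
python3 -c "
from h import *
delta(cad(0,-.02,.18))"
```

```text
t 3.75 tcp [0.4536 0.3671 0.0974] rpy [3.139  0.0037 3.0323] F [-0.28 -0.53 -1.22] w 0.0433
units [-1.658 -4.745 -1.039] caddy xy [-0.1323  0.3598]
```

Held: width is 43 mm and about 1.2 N of weight shows. Now raise and carry.

Request:
servo_tool:
  rows:
    - [[0,0,-0.4],0]
    - [[0,-0.3,-0.8],0]
    - [[-0.2,-0.6,-1],0]
    - [[-0.4,-1,-1],0]

```text
time: 4.08
tool_pos: [0.4766, 0.2845, 0.1782]
ee_rot: [3.138, 0.005, 3.036]
wrist_force: [0.4, 0.5, -1.4]
width: 0.0434
```

Request:
servo_tool:
  rows:
    - [[-0.2,-0.5,0],0]
    - [[-0.4,-1,0],0]

```text
time: 4.25
tool_pos: [0.4971, 0.2016, 0.1731]
ee_rot: [-3.14, -0.003, 3.034]
wrist_force: [0.2, -0.9, -1.5]
width: 0.043
```

Request:
servo_tool:
  rows:
    - [[-0.2,-0.5,0],0]
    - [[-0.4,-1,0],0]

```text
time: 4.42
tool_pos: [0.519, 0.1209, 0.1725]
ee_rot: [-3.14, -0.004, 3.033]
wrist_force: [1.0, 0.2, -1.1]
width: 0.0433
```

Request:
servo_tool:
  rows:
    - [[-0.2,-0.5,0],0]
    - [[-0.4,-1,0],0]

```text
time: 4.58
tool_pos: [0.5413, 0.0406, 0.1725]
ee_rot: [-3.141, -0.004, 3.032]
wrist_force: [0.8, 0.4, -1.0]
width: 0.0432
```

Request:
servo_tool:
  rows:
    - [[0,-0.35,0],0]
    - [[-0.03,-0.7,0],0]
    - [[-0.03,-0.7,0],0]
    - [[-0.03,-0.7,0],0]
    - [[-0.03,-0.7,0],0]
    - [[-0.03,-0.7,0],0]
    - [[-0.03,-0.7,0],0]

```text
time: 5.17
tool_pos: [0.5386, -0.0119, 0.1746]
ee_rot: [3.141, -0.001, 3.034]
wrist_force: [-0.4, 0.0, -1.3]
width: 0.0435
```

```bash
python3 -c "
from h import *
from bench import robot
delta(cad(0,-.02,.105))
for n in('top','scene'):
  s=robot.snapshot(n);u,v=map(int,proj(s,cad(0,0,.082))); u0=max(0,u-90);v0=max(0,v-90)
  cv2.imwrite(f'pics/p_{n}.png',cv2.resize(s['pixels'][v0:v0+145,u0:u0+180,::-1],None,fx=4,fy=4,interpolation=2))"
```

```text
t 5.17 tcp [ 0.5386 -0.0119  0.1746] rpy [ 3.1412e+00 -9.0000e-04  3.0344e+00] F [-0.41  0.05 -1.28] w 0.0435
units [-0.083 -0.154  0.869] caddy xy [-0.0066 -0.0077]
```

View pics/p_scene.png

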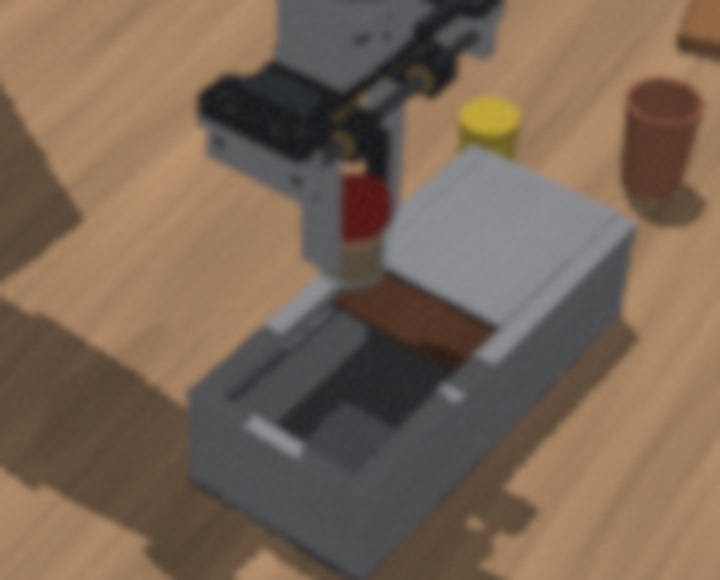

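View pics/p_top.png

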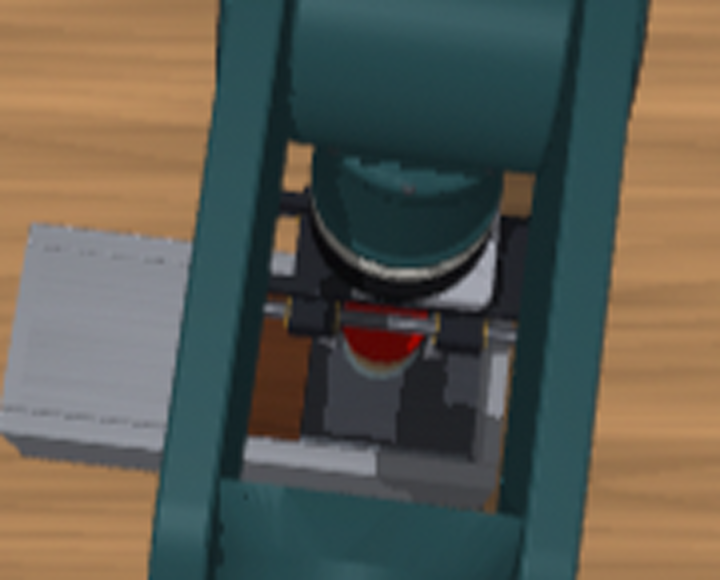

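The jar hangs upright over the hole, with the cover strip still open. I correct laterally, then descend.

Request:
servo_tool:
  rows:
    - [[-0.08,-0.15,0],0]
    - [[-0.08,-0.15,0.2],0]
    - [[-0.08,-0.15,0.5],0]
    - [[-0.08,-0.15,0.8],0]
    - [[-0.08,-0.15,0.8],0]
    - [[-0.08,-0.15,0.8],0]
    - [[-0.08,-0.15,0.8],0]

```text
time: 5.85
tool_pos: [0.5448, -0.0263, 0.1124]
ee_rot: [-3.141, 0.002, 3.033]
wrist_force: [0.4, 0.2, -1.2]
width: 0.0431
```

```bash
python3 -c "
from h import *
from bench import robot
delta(cad(0,-.02,.0235))
for n in('scene',):
  s=robot.snapshot(n);u,v=map(int,proj(s,cad(0,0,.082))); u0=max(0,u-90);v0=max(0,v-90)
  cv2.imwrite(f'pics/q_{n}.png',cv2.resize(s['pixels'][v0:v0+145,u0:u0+180,::-1],None,fx=4,fy=4,interpolation=2))"
```

```text
t 5.85 tcp [ 0.5448 -0.0263  0.1124] rpy [-3.1414e+00  2.0000e-03  3.0325e+00] F [ 0.42  0.17 -1.18] w 0.0431
units [0.016 0.016 1.111] caddy xy [ 0.0011 -0.0213]
```

View pics/q_scene.png

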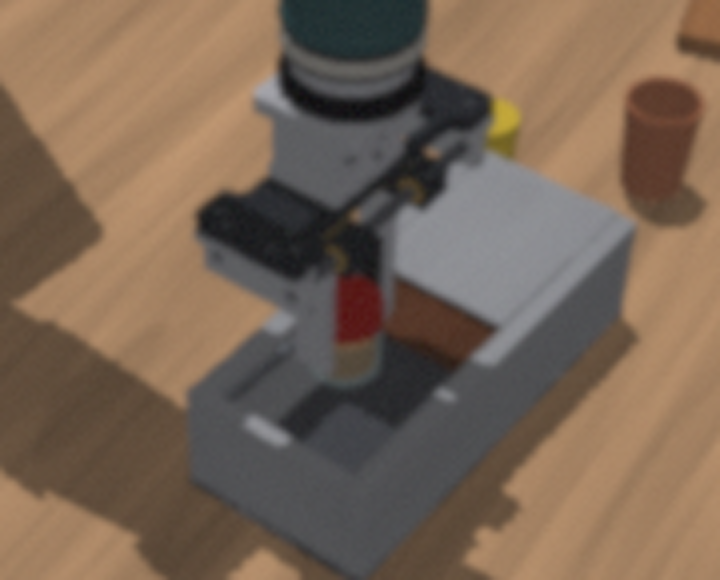

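Request:
servo_tool:
  rows:
    - [[0.01,0.01,0.12],0]
    - [[0.01,0.01,0.24],0]
    - [[0.01,0.01,0.36],0]
    - [[0.01,0.01,0.48],0]
    - [[0.01,0.01,0.6],0]
    - [[0.01,0.01,0.72],0]
    - [[0.01,0.01,0.84],0]
    - [[0.01,0.01,0.92],0]
    - [[0.01,0.01,0.98],0]
    - [[0.01,0.01,0.98],0]
    - [[0.01,0.01,0.98],0]

```text
time: 6.82
tool_pos: [0.5432, -0.025, 0.0325]
ee_rot: [3.141, -0.0, 3.032]
wrist_force: [0.1, 0.4, -1.3]
width: 0.0434
```

```bash
python3 -c "
from h import *
delta(cad(0,-.02,.0235))"
```

```text
t 6.82 tcp [ 0.5432 -0.025   0.0325] rpy [ 3.1415e+00 -2.0000e-04  3.0324e+00] F [ 0.07  0.38 -1.31] w 0.0434
units [-0.008  0.002  0.113] caddy xy [-0.0006 -0.0202]
```

Request:
servo_tool:
  rows:
    - [[0,0,0.03],0]
    - [[0,0,0.06],0]
    - [[0,0,0.075],0]
    - [[0,0,0.075],0]
    - [[0,0,0.075],0]

```text
time: 7.23
tool_pos: [0.5432, -0.025, 0.0267]
ee_rot: [3.142, 0.0, 3.032]
wrist_force: [-0.3, 0.7, -1.4]
width: 0.0435
```

Request:
servo_tool:
  rows:
    - [[0,0,0.01],0]
    - [[0,0,0.02],0]
    - [[0,0,0.02],0]
    - [[0,0,0.02],0]

```text
time: 7.57
tool_pos: [0.5432, -0.025, 0.025]
ee_rot: [3.142, -0.0, 3.032]
wrist_force: [-0.1, 0.0, -1.4]
width: 0.0434
```

Request:
servo_tool:
  rows:
    - [[0,0,0.01],0]
    - [[0,0,0.01],0]
    - [[0,0,0.01],0]
    - [[0,0,0.01],0]

```text
time: 7.9
tool_pos: [0.5432, -0.025, 0.0243]
ee_rot: [3.142, -0.0, 3.032]
wrist_force: [-0.1, -0.3, -1.0]
width: 0.0433
```

Request:
servo_tool:
  rows:
    - [[0,0,0.01],0]
    - [[0,0,0.01],0]
    - [[0,0,0.01],0]
    - [[0,0,0.01],0]

```text
time: 8.23
tool_pos: [0.5433, -0.025, 0.0235]
ee_rot: [3.141, 0.0, 3.032]
wrist_force: [-0.2, -0.3, -1.0]
width: 0.0432
```

Request:
servo_tool:
  rows:
    - [[0,0,0.01],0]
    - [[0,0,0.01],0]
    - [[0,0,0.01],0]
    - [[0,0,0.01],0]

```text
time: 8.57
tool_pos: [0.5434, -0.025, 0.0235]
ee_rot: [3.142, 0.001, 3.032]
wrist_force: [-1.9, 0.5, 4.2]
width: 0.0436
```

Contact: the force went from −1.0 to +4.2 N at the predicted height. Release.

Request:
servo_tool:
  rows:
    - [[0,0,-0.005],0]
    - [[0,0,-0.005],0]
    - [[0,0,-0.005],0]
    - [[0,0,-0.005],0]
    - [[0,0,-0.005],0]
    - [[0,0,-0.005],0]
  grip: -0.2

```text
time: 9.07
tool_pos: [0.5431, -0.025, 0.0228]
ee_rot: [3.141, -0.0, 3.032]
wrist_force: [-0.1, -0.2, -0.9]
width: 0.0565
```

```bash
python3 -c "
from h import *
from bench import robot
delta(cad(0,-.02,.19))
for n in('scene',):
  s=robot.snapshot(n);u,v=map(int,proj(s,cad(0,0,.082))); u0=max(0,u-90);v0=max(0,v-90)
  cv2.imwrite(f'pics/r_{n}.png',cv2.resize(s['pixels'][v0:v0+145,u0:u0+180,::-1],None,fx=4,fy=4,interpolation=2))"
```

```text
t 9.07 tcp [ 0.5431 -0.025   0.0228] rpy [ 3.1415e+00 -3.0000e-04  3.0324e+00] F [-0.1  -0.22 -0.86] w 0.0565
units [-8.00e-03  2.00e-03 -2.09e+00] caddy xy [-0.0007 -0.0202]
```

View pics/r_scene.png

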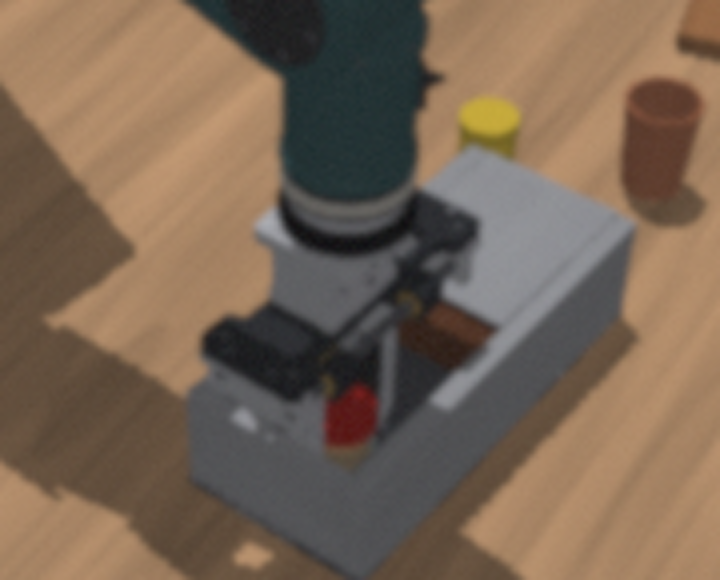

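The jar stands on the floor between open fingers (crop 350,410). I raise the arm.

Request:
servo_tool:
  rows:
    - [[0,0,-0.1],0]
    - [[0,0,-0.25],0]
    - [[0,0,-0.5],0]
    - [[0,0,-0.75],0]
    - [[0,0,-1],0]

```text
time: 9.53
tool_pos: [0.5435, -0.025, 0.1053]
ee_rot: [3.142, 0.001, 3.032]
wrist_force: [0.3, -0.3, -0.9]
width: 0.0561
```

Request:
servo_tool:
  rows:
    - [[0,0,-0.4],0]
    - [[0,0.2,-0.6],0]
    - [[0,0.5,-0.6],0]
    - [[0,0.9,-0.6],0]
    - [[0,0.9,-0.6],0]
    - [[0,0.9,-0.6],0]
    - [[0,0.9,-0.6],0]
  grip: 1

```text
time: 10.12
tool_pos: [0.5511, 0.0463, 0.1519]
ee_rot: [-3.141, 0.001, 3.033]
wrist_force: [0.4, -0.2, 0.7]
width: 0.0132
```

```bash
python3 -c "
from h import *
from bench import robot
delta(cad(0,.056,.10))
for n in('scene','top'):
  s=robot.snapshot(n);u,v=map(int,proj(s,cad(0,0,.082))); u0=max(0,u-90);v0=max(0,v-90)
  cv2.imwrite(f'pics/s_{n}.png',cv2.resize(s['pixels'][v0:v0+145,u0:u0+180,::-1],None,fx=4,fy=4,interpolation=2))"
```

```text
t 10.12 tcp [0.5511 0.0463 0.1519] rpy [-3.1411e+00  1.0000e-03  3.0329e+00] F [ 0.4  -0.23  0.73] w 0.0132
units [-0.005  0.056  0.649] caddy xy [-0.0005  0.0516]
```

View pics/s_scene.png

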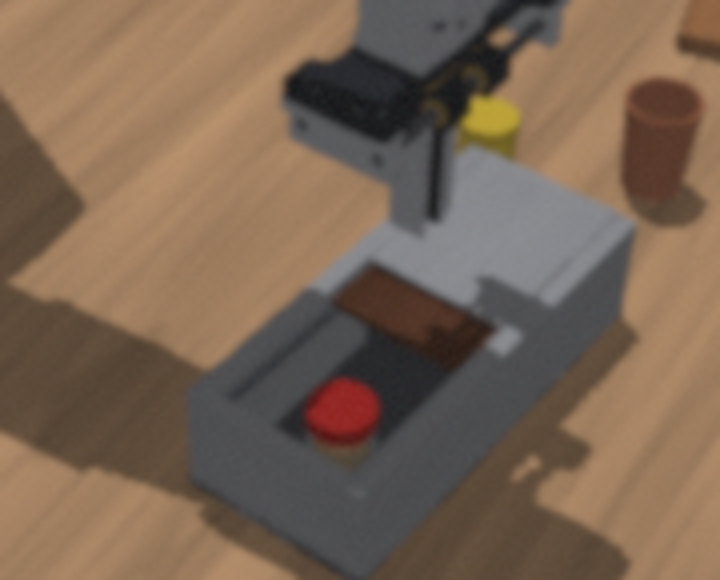

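View pics/s_top.png

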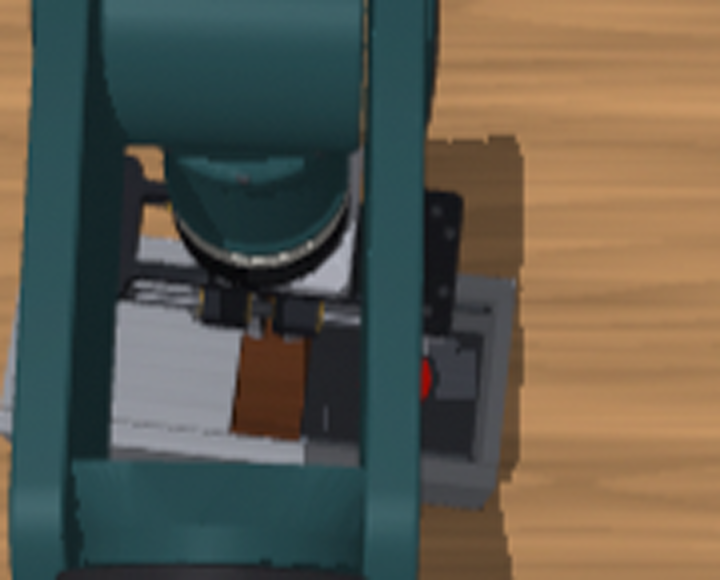

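The jar stands upright in the well (scene crop 343,410) and the cover is still open. I shut the fingers and approach the strip to 96 mm, well above the cover.

Request:
servo_tool:
  rows:
    - [[0,0.05,0],0]
    - [[0,0.05,0],0]
    - [[0,0.05,0.2],0]
    - [[0,0.05,0.4],0]
    - [[0,0.05,0.6],0]
    - [[0,0.05,0.7],0]
    - [[0,0.05,0.7],0]
    - [[0,0.05,0.7],0]
    - [[0,0.05,0.7],0]

```text
time: 10.97
tool_pos: [0.5522, 0.0504, 0.0962]
ee_rot: [3.141, 0.002, 3.032]
wrist_force: [-0.1, -0.0, 1.0]
width: 0.0001
```

```bash
python3 -c "
from h import *
from bench import robot
delta(cad(0,.056,.082))
for n in('scene',):
  s=robot.snapshot(n);u,v=map(int,proj(s,cad(0,.05,.082))); u0=max(0,u-60);v0=max(0,v-60)
  cv2.imwrite(f'pics/t_{n}.png',cv2.resize(s['pixels'][v0:v0+100,u0:u0+120,::-1],None,fx=6,fy=6,interpolation=2))"
```

```text
t 10.97 tcp [0.5522 0.0504 0.0962] rpy [3.1413e+00 1.8000e-03 3.0322e+00] F [-0.14 -0.02  0.97] w 0.0001
units [0.002 0.003 0.177] caddy xy [0.0001 0.0558]
```

View pics/t_scene.png

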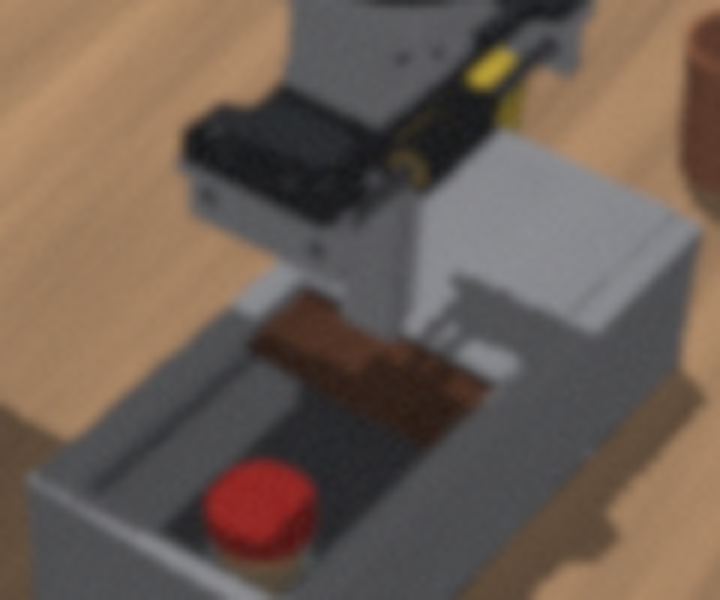

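Request:
servo_tool:
  rows:
    - [[0,0,0.05],0]
    - [[0,0,0.1],0]
    - [[0,0,0.14],0]
    - [[0,0,0.16],0]
    - [[0,0,0.16],0]
    - [[0,0,0.16],0]

```text
time: 11.52
tool_pos: [0.5513, 0.0506, 0.082]
ee_rot: [3.142, -0.0, 3.032]
wrist_force: [0.3, -0.4, -0.4]
width: 0.0006
```

Request:
servo_tool:
  rows:
    - [[0,0,0.01],0]
    - [[0,0,0.015],0]
    - [[0,0,0.015],0]
    - [[0,0,0.015],0]

```text
time: 11.85
tool_pos: [0.5515, 0.0506, 0.0811]
ee_rot: [3.142, 0.0, 3.032]
wrist_force: [-0.6, -0.4, -0.2]
width: 0.0007
```

Request:
servo_tool:
  rows:
    - [[0,0,0.01],0]
    - [[0,0,0.015],0]
    - [[0,0,0.015],0]
    - [[0,0,0.015],0]

```text
time: 12.18
tool_pos: [0.5514, 0.0506, 0.0798]
ee_rot: [3.142, -0.0, 3.032]
wrist_force: [-0.8, 0.5, -0.2]
width: 0.0004
```

Request:
servo_tool:
  rows:
    - [[0,0,0.01],0]
    - [[0,0,0.01],0]
    - [[0,0,0.01],0]

```text
time: 12.43
tool_pos: [0.5514, 0.0506, 0.079]
ee_rot: [3.141, -0.0, 3.032]
wrist_force: [1.0, 0.9, -0.1]
width: 0.0004
```

Request:
servo_tool:
  rows:
    - [[0,0,0.01],0]
    - [[0,0,0.015],0]
    - [[0,0,0.015],0]
    - [[0,0,0.015],0]

```text
time: 12.77
tool_pos: [0.5514, 0.0506, 0.0778]
ee_rot: [3.142, -0.0, 3.032]
wrist_force: [0.0, 0.2, 0.4]
width: 0.0006
```

Request:
servo_tool:
  rows:
    - [[0,0,0.01],0]
    - [[0,0,0.01],0]
    - [[0,0,0.01],0]

```text
time: 13.02
tool_pos: [0.5514, 0.0506, 0.077]
ee_rot: [3.142, -0.0, 3.032]
wrist_force: [0.3, -0.5, -0.9]
width: 0.0005
```

Request:
servo_tool:
  rows:
    - [[0,0,0.01],0]
    - [[0,0,0.01],0]
    - [[0,0,0.01],0]

```text
time: 13.27
tool_pos: [0.5515, 0.0506, 0.0763]
ee_rot: [3.141, 0.0, 3.032]
wrist_force: [0.4, 0.9, -0.9]
width: 0.0004
```

Request:
servo_tool:
  rows:
    - [[0,0,0.01],0]
    - [[0,0,0.01],0]
    - [[0,0,0.01],0]

```text
time: 13.52
tool_pos: [0.5516, 0.0506, 0.076]
ee_rot: [3.141, 0.0, 3.032]
wrist_force: [-1.0, 0.3, 2.7]
width: 0.0004
```

Contact at about 76 mm. I increase the press in 0.4 mm steps.

Request:
servo_tool:
  rows:
    - [[0,0,0.005],0]
    - [[0,0,0.005],0]
    - [[0,0,0.005],0]

```text
time: 13.77
tool_pos: [0.5516, 0.0506, 0.0759]
ee_rot: [3.141, 0.001, 3.032]
wrist_force: [-1.7, 0.1, 5.5]
width: 0.0004
```

Request:
servo_tool:
  rows:
    - [[0,0,0.005],0]
    - [[0,0,0.005],0]
    - [[0,0,0.005],0]

```text
time: 14.02
tool_pos: [0.5516, 0.0506, 0.0758]
ee_rot: [3.141, 0.001, 3.032]
wrist_force: [-2.3, 0.8, 5.7]
width: 0.0004
```

Request:
servo_tool:
  rows:
    - [[0,0,0.005],0]
    - [[0,0,0.005],0]
    - [[0,0,0.005],0]

```text
time: 14.27
tool_pos: [0.5516, 0.0506, 0.0757]
ee_rot: [3.142, 0.001, 3.033]
wrist_force: [-2.9, -0.4, 8.3]
width: 0.0005
```

Request:
servo_tool:
  rows:
    - [[0,0,0.003],0]
    - [[0,0,0.003],0]
    - [[0,0,0.003],0]

```text
time: 14.52
tool_pos: [0.5517, 0.0506, 0.0757]
ee_rot: [3.141, 0.001, 3.033]
wrist_force: [-2.8, 1.0, 8.6]
width: 0.0002
```

Request:
servo_tool:
  rows:
    - [[0,0,0.003],0]
    - [[0,-0.02,0.003],0]
    - [[0,-0.04,0.003],0]
    - [[0,-0.06,0.002],0]
    - [[0,-0.08,0.001],0]
    - [[0,-0.1,0],0]
    - [[0,-0.1,0],0]

```text
time: 15.1
tool_pos: [0.551, 0.0446, 0.0759]
ee_rot: [3.137, 0.001, 3.033]
wrist_force: [-2.7, 4.2, 8.7]
width: 0.0002
```

```bash
python3 -c "
from h import *
from bench import robot
delta(cad(0,.056-.107,.079))
for n in('scene',):
  s=robot.snapshot(n);u,v=map(int,proj(s,cad(0,.04,.082))); u0=max(0,u-60);v0=max(0,v-60)
  cv2.imwrite(f'pics/u_{n}.png',cv2.resize(s['pixels'][v0:v0+100,u0:u0+120,::-1],None,fx=6,fy=6,interpolation=2))"
```

```text
t 15.1 tcp [0.551  0.0446 0.0759] rpy [3.1374e+00 1.3000e-03 3.0330e+00] F [-2.68  4.23  8.68] w 0.0002
units [-0.005 -1.26  -0.044] caddy xy [-0.0004  0.0498]
```

View pics/u_scene.png

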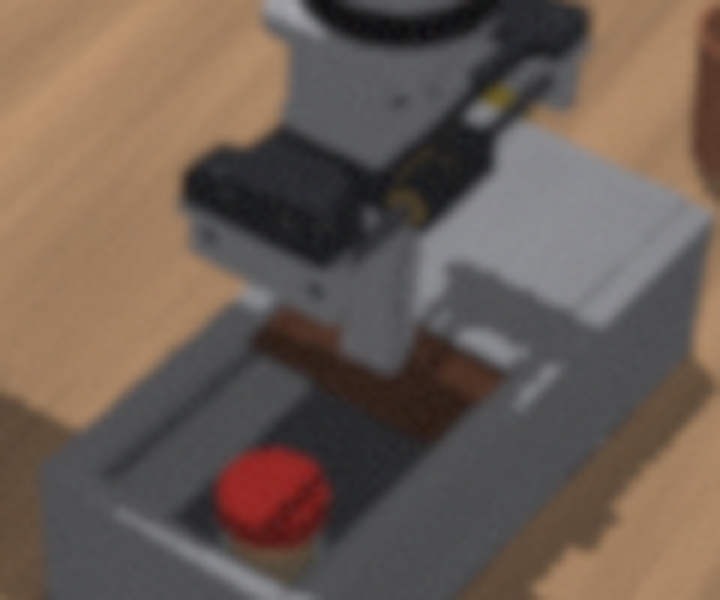

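```bash
python3 -c "
from h import *
from bench import robot
s=robot.snapshot('scene')
for cc,f in((.05,'t'),(.04,'u')):
  u,v=map(int,proj(s,cad(0,cc,.082)));u0=u-60;v0=v-60
  for y in(.036,.030,.024):
    print(f,y,[((proj(s,cad(x,y,.076))-[u0,v0]+.5)*6-.5).round(0) for x in(-.048,.048)])
"
```

```text
t 0.036 [array([250., 344.]), array([443., 448.])]
t 0.03 [array([241., 352.]), array([434., 456.])]
t 0.024 [array([232., 360.]), array([425., 465.])]
u 0.036 [array([262., 332.]), array([455., 436.])]
u 0.03 [array([253., 340.]), array([446., 444.])]
u 0.024 [array([244., 348.]), array([437., 453.])]
```

```bash
python3 -c "
from h import *
a=cv2.imread('pics/t_scene.png');b=cv2.imread('pics/u_scene.png')
cv2.imwrite('pics/tu.png',np.hstack([a[220:500,200:560],b[220:500,200:560]]))"
```

```text
(no output)
```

View pics/tu.png

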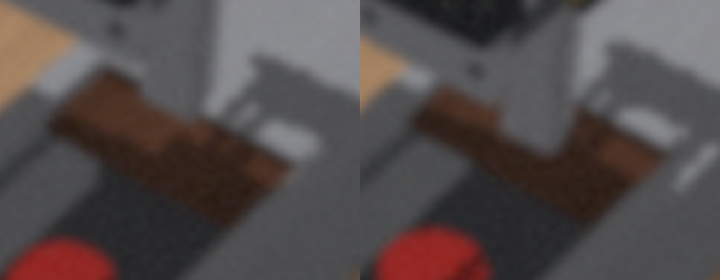

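The cover's leading edge moved about 6 mm with the finger (left corner at crop 255,338, was 252,345 in the earlier crop), so the grip holds. Keep drawing, watching the force.

Request:
servo_tool:
  rows:
    - [[0,-0.03,0.001],0]
    - [[0,-0.06,0.001],0]
    - [[0,-0.09,0],0]
    - [[0,-0.12,-0.001],0]
    - [[0,-0.15,-0.002],0]
    - [[0,-0.18,-0.003],0]
    - [[0,-0.2,-0.004],0]

```text
time: 15.78
tool_pos: [0.5492, 0.0289, 0.0763]
ee_rot: [3.137, 0.001, 3.033]
wrist_force: [-2.8, 4.6, 8.6]
width: 0.0004
```

```bash
python3 -c "
from h import *
delta(cad(0,.056-.107,.079))
"
```

```text
t 15.78 tcp [0.5492 0.0289 0.0763] rpy [3.1371e+00 1.2000e-03 3.0332e+00] F [-2.83  4.59  8.58] w 0.0004
units [-0.006 -1.063 -0.039] caddy xy [-0.0005  0.034 ]
```

Request:
servo_tool:
  rows:
    - [[0,-0.03,0.001],0]
    - [[0,-0.06,0.001],0]
    - [[0,-0.09,0],0]
    - [[0,-0.12,-0.001],0]
    - [[0,-0.15,-0.002],0]
    - [[0,-0.18,-0.003],0]
    - [[0,-0.2,-0.004],0]

```text
time: 16.37
tool_pos: [0.5474, 0.0129, 0.0767]
ee_rot: [3.137, 0.001, 3.033]
wrist_force: [-2.6, 4.3, 9.2]
width: 0.0003
```

```bash
python3 -c "
from h import *
from bench import robot
delta(cad(0,.056-.107,.079))
s=robot.snapshot('scene');u,v=map(int,proj(s,cad(0,.0,.082))); u0=max(0,u-60);v0=max(0,v-60)
cv2.imwrite('pics/v_scene.png',cv2.resize(s['pixels'][v0:v0+100,u0:u0+120,::-1],None,fx=6,fy=6,interpolation=2))
for y in(.01,0,-.01):
    print(y,[((proj(s,cad(x,y,.077))-[u0,v0]+.5)*6-.5).round(0) for x in(-.048,.048)])"
```

```text
t 16.37 tcp [0.5474 0.0129 0.0767] rpy [3.1372e+00 1.0000e-03 3.0331e+00] F [-2.6   4.33  9.2 ] w 0.0003
units [-0.007 -0.862 -0.032] caddy xy [-0.0006  0.018 ]
0.01 [array([283., 305.]), array([477., 412.])]
0 [array([268., 319.]), array([462., 426.])]
-0.01 [array([253., 333.]), array([448., 441.])]
```

View pics/v_scene.png

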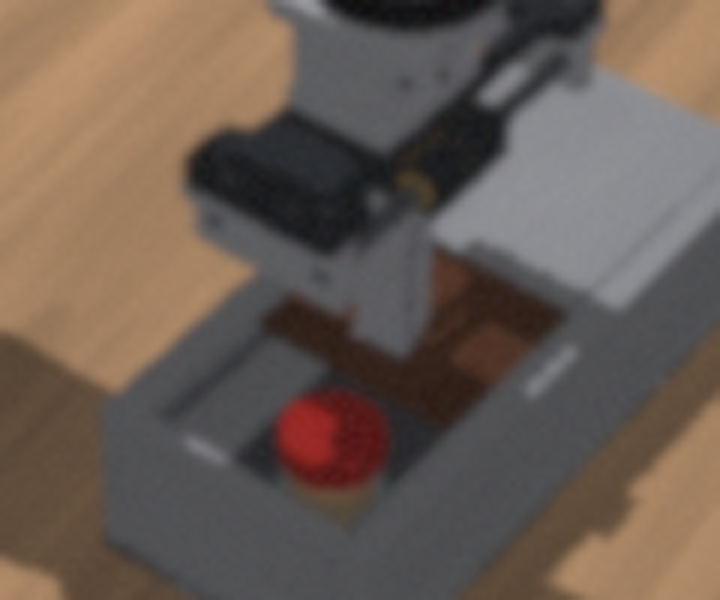

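The cover's edge is at caddy y ≈ −2 mm (crop 265,322), having followed the finger. Continue.

Request:
servo_tool:
  rows:
    - [[0,-0.03,0],0]
    - [[0,-0.06,0],0]
    - [[0,-0.09,-0.001],0]
    - [[0,-0.12,-0.002],0]
    - [[0,-0.15,-0.003],0]
    - [[0,-0.18,-0.004],0]
    - [[0,-0.2,-0.005],0]

```text
time: 17.0
tool_pos: [0.5456, -0.003, 0.0772]
ee_rot: [3.137, 0.001, 3.033]
wrist_force: [-3.4, 4.3, 9.8]
width: 0.0007
```

Request:
servo_tool:
  rows:
    - [[0,-0.03,0],0]
    - [[0,-0.06,0],0]
    - [[0,-0.09,-0.001],0]
    - [[0,-0.12,-0.002],0]
    - [[0,-0.15,-0.003],0]
    - [[0,-0.18,-0.004],0]
    - [[0,-0.2,-0.005],0]

```text
time: 17.58
tool_pos: [0.5437, -0.019, 0.0776]
ee_rot: [3.137, 0.001, 3.033]
wrist_force: [-4.0, 5.0, 10.7]
width: 0.0006
```

```bash
python3 -c "
from h import *
delta(cad(0,.056-.107,.079))
"
```

```text
t 17.58 tcp [ 0.5437 -0.019   0.0776] rpy [3.1374e+00 7.0000e-04 3.0331e+00] F [-3.99  5.02 10.72] w 0.0006
units [-0.009 -0.461 -0.019] caddy xy [-0.0007 -0.0141]
```

Request:
servo_tool:
  rows:
    - [[0,-0.03,-0.001],0]
    - [[0,-0.06,-0.002],0]
    - [[0,-0.09,-0.003],0]
    - [[0,-0.12,-0.004],0]
    - [[0,-0.15,-0.005],0]
    - [[0,-0.18,-0.006],0]
    - [[0,-0.2,-0.007],0]

```text
time: 18.17
tool_pos: [0.5419, -0.0349, 0.0781]
ee_rot: [3.138, 0.0, 3.033]
wrist_force: [-4.6, 5.1, 11.2]
width: 0.0003
```

Request:
servo_tool:
  rows:
    - [[0,-0.03,0],0]
    - [[0,-0.06,-0.001],0]
    - [[0,-0.09,-0.002],0]
    - [[0,-0.12,-0.003],0]
    - [[0,-0.15,-0.004],0]
    - [[0,-0.18,-0.005],0]
    - [[0,-0.2,-0.006],0]

```text
time: 18.75
tool_pos: [0.54, -0.0509, 0.0786]
ee_rot: [3.138, 0.0, 3.033]
wrist_force: [-3.8, 5.0, 10.7]
width: 0.0005
```

```bash
python3 -c "
from h import *
from bench import robot
delta(cad(0,.056-.107,.079))
s=robot.snapshot('scene');u,v=map(int,proj(s,cad(0,-.04,.082))); u0=max(0,u-60);v0=max(0,v-60)
cv2.imwrite('pics/w_scene.png',cv2.resize(s['pixels'][v0:v0+100,u0:u0+120,::-1],None,fx=6,fy=6,interpolation=2))
for y in(-.055,-.065,-.075):
    print(y,[((proj(s,cad(x,y,.078))-[u0,v0]+.5)*6-.5).round(0) for x in(-.048,.048)])"
```

```text
t 18.75 tcp [ 0.54   -0.0509  0.0786] rpy [3.1377e+00 1.0000e-04 3.0331e+00] F [-3.75  5.04 10.66] w 0.0005
units [-0.012 -0.059 -0.006] caddy xy [-0.0009 -0.0462]
-0.055 [array([248., 340.]), array([445., 454.])]
-0.065 [array([232., 355.]), array([429., 470.])]
-0.075 [array([215., 369.]), array([413., 486.])]
```

View pics/w_scene.png

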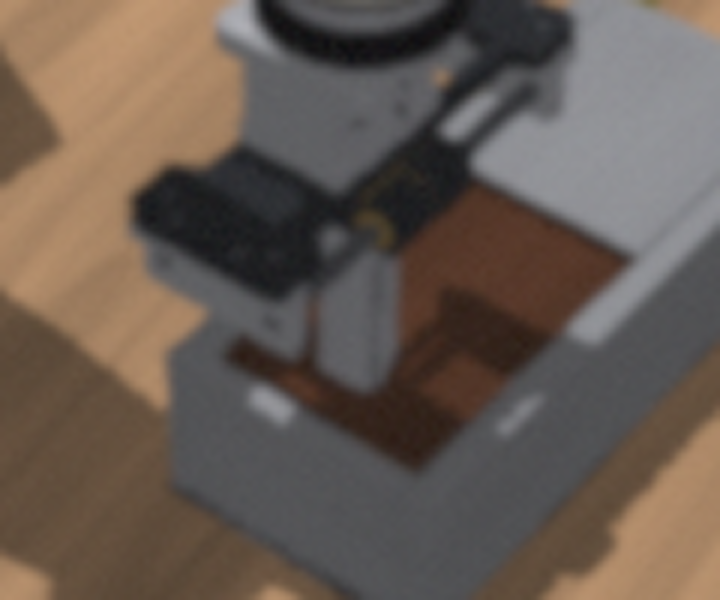

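The well looks nearly covered, though the end wall hides the edge. I move on in small steps until the lateral force shows the stop.

Request:
servo_tool:
  rows:
    - [[0,-0.02,0],0]
    - [[0,-0.04,-0.001],0]
    - [[0,-0.06,-0.002],0]
    - [[0,-0.06,-0.002],0]

```text
time: 19.13
tool_pos: [0.5395, -0.0559, 0.0787]
ee_rot: [3.138, 0.0, 3.033]
wrist_force: [-5.0, 3.8, 10.6]
width: 0.0006
```

Request:
servo_tool:
  rows:
    - [[0,-0.015,0],0]
    - [[0,-0.03,-0.001],0]
    - [[0,-0.03,-0.001],0]
    - [[0,-0.03,-0.001],0]

```text
time: 19.47
tool_pos: [0.5393, -0.0577, 0.0787]
ee_rot: [3.137, 0.0, 3.033]
wrist_force: [-4.2, 5.1, 10.8]
width: 0.0009
```

Request:
servo_tool:
  rows:
    - [[0,-0.015,0],0]
    - [[0,-0.03,0],0]
    - [[0,-0.03,0],0]
    - [[0,-0.03,0],0]

```text
time: 19.8
tool_pos: [0.5397, -0.059, 0.0788]
ee_rot: [3.135, 0.002, 3.034]
wrist_force: [-3.4, 7.5, 10.5]
width: 0.0006
```

Request:
servo_tool:
  rows:
    - [[0,-0.015,0],0]
    - [[0,-0.025,0],0]
    - [[0,-0.025,0],0]

```text
time: 20.05
tool_pos: [0.5402, -0.0612, 0.0789]
ee_rot: [3.135, 0.003, 3.034]
wrist_force: [-0.7, 7.6, 9.5]
width: 0.0001
```

```bash
python3 -c "
from h import *
delta(cad(0,.056-.107,.079))
"
```

```text
t 20.05 tcp [ 0.5402 -0.0612  0.0789] rpy [3.1352 0.0032 3.0335] F [-0.74  7.61  9.54] w 0.0001
units [ 0.004  0.068 -0.   ] caddy xy [ 0.0003 -0.0565]
```

The lateral force rose from 4–5 to 7.5 N and the tip began to slip, so the stop is reached. Travel was about 110 mm, which agrees. I lift off and look.

Request:
servo_tool:
  rows:
    - [[0,0,-0.02],0]
    - [[0,0,-0.06],0]
    - [[0,0,-0.2],0]
    - [[0,0,-0.5],0]
    - [[0,0,-0.9],0]
    - [[0,0,-1],0]

```text
time: 20.55
tool_pos: [0.5411, -0.0653, 0.1621]
ee_rot: [-3.14, 0.008, 3.032]
wrist_force: [0.5, 0.2, 1.0]
width: 0.0006
```

Request:
servo_tool:
  rows:
    - [[0.4,0,-0.3],0]
    - [[0.9,0,-0.5],0]
    - [[1,0,-0.5],0]

```text
time: 20.8
tool_pos: [0.4578, -0.0558, 0.2004]
ee_rot: [-3.14, 0.004, 3.032]
wrist_force: [0.0, 0.2, 0.1]
width: 0.0007
```

Request:
servo_tool:
  rows:
    - [[0.4,0,0],0]
    - [[0.9,0,0],0]
    - [[1,0,0],0]
    - [[1,0,0],0]
    - [[1,0,0],0]
    - [[1,0,0],0]
    - [[1,0,0],0]
    - [[1,0,0],0]

```text
time: 21.47
tool_pos: [0.3807, -0.0471, 0.1964]
ee_rot: [3.141, -0.001, 3.033]
wrist_force: [0.1, -0.1, 0.2]
width: 0.0002
```

```bash
python3 -c "
from h import *
from bench import robot
delta(cad(0,0,.2))
for n in('top','scene'):
  s=robot.snapshot(n);u,v=map(int,proj(s,cad(0,0,.082))); u0=max(0,u-70);v0=max(0,v-60)
  cv2.imwrite(f'pics/x_{n}.png',cv2.resize(s['pixels'][v0:v0+120,u0:u0+130,::-1],None,fx=5,fy=5,interpolation=2))
  for a,lo,hi in(('red',(0,200,60),(4,255,255)),('blue',(110,180,80),(125,255,255))):
    print(n,a,[(A,c.round(1)) for A,c,b in blobs(s,lo,hi)])"
```

```text
t 21.47 tcp [ 0.3807 -0.0471  0.1964] rpy [ 3.1414e+00 -8.0000e-04  3.0326e+00] F [ 0.13 -0.15  0.24] w 0.0002
units [-1.996  0.748 -0.046] caddy xy [-0.1597 -0.0598]
top red []
top blue []
scene red []
scene blue [(np.int32(17), array([350.8,   5.4])), (np.int32(24), array([362.3,  11. ]))]
```

View pics/x_top.png

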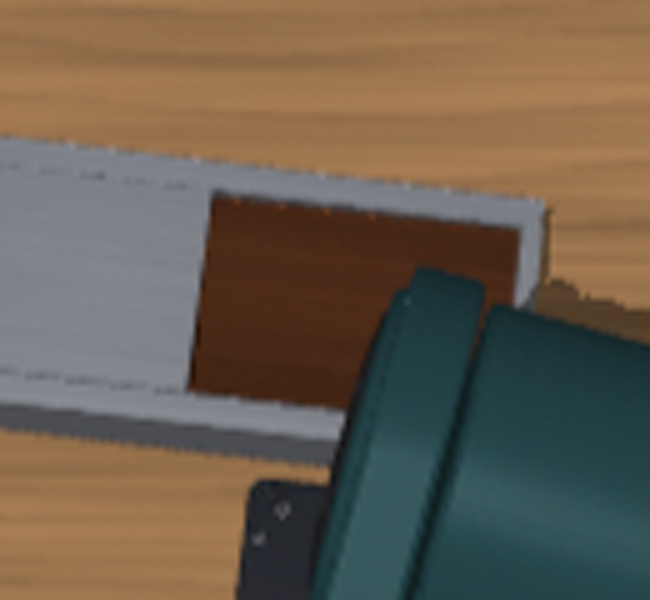

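View pics/x_scene.png

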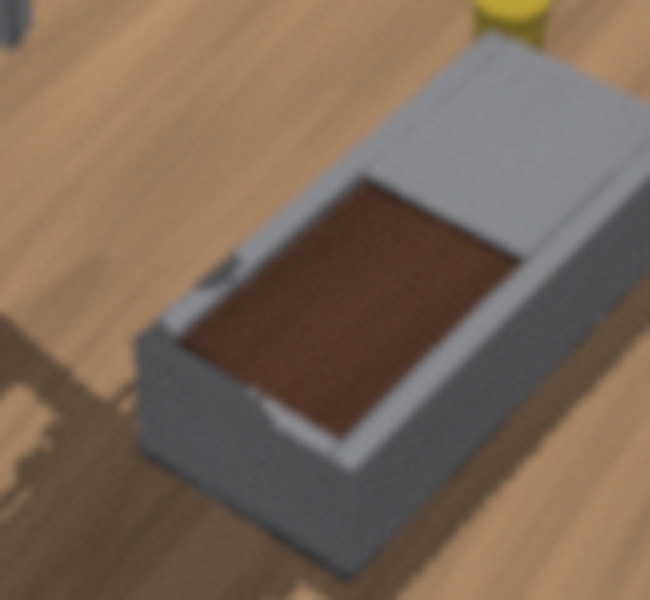

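The cover spans to the end wall in both views with no dark gap (top crop edge at 518,230). One last check of the bystanders.

```bash
python3 -c "
from bench import robot
import cv2
cv2.imwrite('pics/final_top.png',robot.snapshot('top')['pixels'][:,:,::-1])"
```

```text
(no output)
```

View pics/final_top.png

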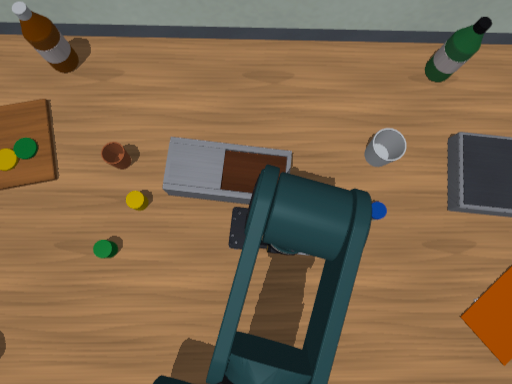

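The measure (116,155), cup (386,147), blue jar (377,210), yellow jar and green jar are all at their starting pixels. The arm is clear of everything, so I hand in.

```bash
python3 -c "
from bench import robot
print(robot.close_job())"
```

```text
the job is handed in; nothing more can be done
None
```

The red-capped jar is standing on the well floor and the cover is drawn shut over it. I handed the job in at about 21.6 s of the 67 s allowed; no verdict was reported.

- **Jar:** I set it down by feel. Contact came at the predicted height with about 4 N, and after release the image showed it upright with the cover still open. I did not see it again once the cover was shut.
- **Cover:** I felt its top at about 76 mm and drew it shut with a press of 8–11 N. The highest total force I read was about 13 N, well under 25 N, though I read it only at the end of each move.
- **Shut check:** After about 110 mm of travel the sideways force rose from about 4–5 N to 7.5 N and the fingertip began to slip, which I took as the end stop. Both camera views then showed no gap at the end wall. I did not measure the last few millimetres.
- **Bystanders:** The measure, cup and blue-capped jar were at their starting pixels in the last picture, though the blue jar was partly hidden by the arm. The yellow and green look-alikes were also in place, and the arm was clear of everything.

No check failed or disagreed.

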